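# Pick up the inky eraser with the tongs

## Task

The eraser lying on the desk has been in the stamp ink and must not be touched by hand. Slide the lock of the tong rest fully open to its end stop so that the tongs come free, take the tongs out of the rest, close their jaws on the eraser and lift it about 15 cm off the desk, touching it with nothing but the tongs and leaving the stamp, the sharpener and the memory stick where they are. Finish still holding the tongs shut on the lifted eraser: do not put anything down or let go.

Things in the scene. Friction and masses are not known exactly. Their poses are not given: they have to be found in the camera images.
- tong_rest: Grey plastic tong rest, fixed to the desk: base plate 215 x 72 mm, 8 mm thick, with a block at its rear (-x) end that carries the tongs' hinge and, on the right (-y), the lock, whose steel guide rails end 64 mm above the desk. Origin: on the desk under the middle of the tongs' grips. x from hinge to jaws, y left, z up. With the lock open the tongs lift straight up.
- tong_lock (a joint): Lock of the rest, a steel sliding plate with an upright black grip. 0 = shut: the plate reaches over the tongs' hinge and holds them down; 0.028 m = fully open, end stop. May start up to 6 mm off 0. Slides along the rest's -y (away from the tongs); friction about 1.2 N, no spring.
- lock_knob (a point): Centre of the lock's upright black grip, 76 mm above the desk. The grip is a block 20 mm (rest's x) x 12 mm (rest's y, the sliding direction) and reaches from 62 to 89 mm above the desk. It moves with the lock; at lock 0 it is at x -80, y -24 mm in the rest's frame.
- tongs: Steel spring tongs, black grips, 190 mm long, 80 g, on edge: the jaws open level with the desk. The upright hinge is at x = -80 mm. Origin below the middle of the grips, at the height of the jaws' underside (8 mm above the desk in the rest). Axes: x along the open tongs' middle line to the jaws, y left, z up. They belong to the left arm: seen in them the middle line turns left by half the closing angle.
- tongs_grip (a point): Middle between the two finger grips of the open tongs, 35 mm above the jaws' underside, axes as tongs: hold the tongs here from above, across both grips. The grips are 50 mm long (x) and 26 mm tall (+-13 mm about this point), 52 mm over their outer faces when open; 36 mm, faces parallel, when the jaws are 23 mm apart.
- tongs_right (a joint): Hinge of the tongs: 0 = sprung open (as at the start, jaws 55 mm apart), grows as they are squeezed; 0.2 rad = jaws 23 mm apart and parallel, 0.32 = stop, nearly shut. 10 mm less over the grips brings the jaws 20 mm closer. The spring takes 3 N on the grips to begin closing, 7 N at 0.2 rad, and reopens the tongs when the grip is eased.
- jaw_left (a point): Centre of the inner face of the left jaw, a steel plate 34 mm long, 22 mm tall, 4 mm thick: 11 mm above its underside, 160 mm from the hinge axis, 80 mm ahead of the middle of the grips. The arms slope down from the grips to the jaws.
- jaw_right (a point): The same on the right jaw; the midpoint of both points is the place between the jaws.
- eraser: Eraser lying flat on the desk, white with a paper sleeve, 23 mm wide (x) x 58 mm long (y) x 13 mm high, about 20 g; origin at the centre of its underside. One end points roughly towards the robot, so the jaws can be lowered astride it from that side, one along each long side.
- stamp: Wooden hand stamp standing on the desk, 27 x 48 x 66 mm; bystander, origin at the centre of its underside.
- sharpener: Small metal pencil sharpener, 15 x 25 x 14 mm; bystander, origin at the centre of its underside.
- usb_stick: Dark memory stick lying flat, 18 x 54 x 9 mm; bystander, origin at the centre of its underside.
There are look-alikes about, which are no part of the job. Leave any yellow look-alike of the eraser alone.

How it is judged:
On the way, in this order (a step that is already met when the one before it is completed fails the run):
1. the lock is slid to its end stop while the tongs still lie in the rest (value of joint tong_lock above 0.0255 m and distance of tongs from where it was at the start of the episode below 0.015 m), for 0.1 s.
2. the tongs are lifted out of the rest in the gripper (height (world z) of tongs_grip above 0.07 m and contact force between the fingers and tongs above 0.5 N and contact force between tongs and tong_rest below 0.1 N), for 0.1 s.
3. the eraser is lifted between the jaws of the tongs (height (world z) of eraser above 0.05 m and contact force between tongs and eraser above 1 N and value of joint tongs_right between 0.14 and 0.26 rad and contact force between the fingers and tongs above 1 N and distance between eraser and jaw_right below 0.045 m and distance between eraser and jaw_left below 0.045 m and contact force between eraser and the fingers below 0.2 N and contact force between eraser and the arm below 0.2 N), for 0.2 s.
At the end, for the whole second after the job is handed in: Lock open (25.5 of 28 mm or more); gripper holds the tongs (1 N or more), clear of the rest; eraser at rest between the jaws (1 N or more, hinge 0.14 to 0.26 rad, origin within 45 mm of both jaw centres), underside at least 110 mm above the desk, touched by neither fingers nor arm (value of joint tong_lock above 0.0255 m and height (world z) of eraser above 0.11 m and linear speed of eraser below 0.05 m/s and height (world z) of tongs_grip above 0.1 m and contact force between each of tongs, eraser and tong_rest below 0.1 N and contact force between tongs and eraser above 1 N and value of joint tongs_right between 0.14 and 0.26 rad and contact force between the fingers and tongs above 1 N and distance between eraser and jaw_right below 0.045 m and distance between eraser and jaw_left below 0.045 m and contact force between eraser and the fingers below 0.2 N and contact force between eraser and the arm below 0.2 N); the arm keeps its last pose, push and grip.
It fails at once if the gripper or arm touches the eraser (contact force between eraser and the fingers above 0.3 N or contact force between eraser and the arm above 0.3 N).
It fails at once if the wooden hand stamp is pushed or toppled from its place (distance of stamp from where it was at the start of the episode above 0.03 m).
It fails at once if the pencil sharpener is pushed or toppled from its place (distance of sharpener from where it was at the start of the episode above 0.03 m).
It fails at once if the memory stick is pushed or toppled from its place (distance of usb_stick from where it was at the start of the episode above 0.03 m).
It also fails if it takes over 51 s, if anything falls off the work surface, if the arm or the gripper's body presses on something with over 40 N, if the wrist force passes 120 N, or if a joint passes its speed limit or range.

## Robot

A 6-joint arm with a two-finger parallel gripper is mounted at the origin on the work surface; the furniture and walls round the work are solid. World frame = base frame: x ahead of the robot, y to its left, z up, the work surface at z = 0. Lengths are in m, angles in rad, forces in N, time in s.
With the tool pointing down it reaches from about 0.375 to 0.925 m from the base axis. Payload 5.7 kg.
Tool frame: the origin (TCP) lies midway between the tips of the shut fingers; the grasp point (between the pads) lies 19 mm behind it; y points along the fingers, x is the direction in which the jaws open and shut, and the axes are right-handed (so a half turn about y gives the same grasp; the last joint's range is limited). The gripper opens to 85 mm and grips with 20 to 120 N. Pads are 22 mm wide; open, the fingers measure 114 mm over their backs; the gripper's body (76 mm by 85 mm) begins 54 mm behind the grasp point. The pads swing forward as they close: fully open they stand 13 mm farther back than shut.
Start: joints at [1.151, 0.359, 1.51, -0, 1.272, -0.115], TCP at [0.18, 0.572, 0.2] pointing down, gripper open.
Joint ranges: [-2.97, 2.97], [-1.01, 2.36], [0.21, 2.38], [-0.96, 4.11], [0.2, 2.71], [-2.98, 2.98]. Speed limits (rad/s): [2.39, 2.39, 3.14, 3.14, 3.14, 3.14].

## Interface

Orientations are given as a rotation vector (axis times angle).
In Python, from rig import goto, move_straight, move_j, move_gripper, hold, solve_ik, state, snapshot, Unreachable, sign_off gives the robot as it stands. Calls block until the motion is done:
- goto(position, orientation): joint-space move of the TCP to a pose.
- move_straight(position, rotation=None, velocity=0.15, force_limit=None): straight line of the TCP; rotation=None keeps the orientation; velocity is the mean speed in m/s. With force_limit (N) it stops when the force on the tool has changed by that much, and returns True; else False.
- move_j(angles): joint-space move.
- move_gripper(opening, f_grip=None): opening from 0.0 (shut) to 1.0 (fully open); f_grip is the grip in N (None keeps the last); returns when the fingers have stopped.
- hold(seconds).
- solve_ik(position, orientation): joint angles nearest the present ones, or None.
- state(): the state.
- snapshot(name): name is "side" or "top" or "wrist"; returns a dict with "img" (480x640x3 uint8, blue, green, red), "range_z" (480x640 float32, m along the optical axis (not along the pixel's ray), 0 where there is no reading), "fx", "fy", "cx", "cy" (pixels), "k1" (the pictures are not rectified: a ray, as slopes to the right and down, at radius r is drawn at 1 + k1 r^2 times it, then the intrinsics apply), "view" (4x4, takes a point from world to camera coordinates). Camera axes: x right, y down, z forward; pixel columns grow to the right and rows downward; lengths in m; the calibration is good to about 2 mm. A picture is of the moment at which its call begins.
A pose or a line that the arm cannot do raises Unreachable and nothing moves.
- sign_off(): hands the job in, once; it reports no verdict.
The state is a dict: "t": time; "qpos": joint angles; "joint_velocities": joint speeds; "joint_efforts": joint torques, N m; "tool_pos": TCP position; "orientation": TCP orientation; "wrist_force": force on the tool from outside, world axes, zero at the start; "moment": the same for the moment, N m; "opening": opening from 0.0 (shut) to 1.0 (fully open).
Only numpy, scipy, OpenCV 4.12 (cv2) and the standard library are available. Lean on these libraries where they do the work, as an engineer would, in place of code of your own. Each camera call takes 0.05 s, during which the arm holds its last target.

## Working session

There is one attempt and no reset: what is moved stays moved. The work goes in short steps, each a Python script; the robot and the scene stay as the last script left them, time stands still between calls to the robot, and variables do not carry over. Pictures are saved under pics/ and viewed, and the job is handed in when it is done.

```bash
ls; mkdir -p pics
python3 - <<'E'
from rig import *
import cv2, numpy as np, pickle
print(state())
for n in ["top","side","wrist"]:
    s=snapshot(n); cv2.imwrite(f"pics/{n}0.png",s["img"]); pickle.dump(s,open(f"pics/{n}0.pkl","wb"))
    print(n,s["fx"],s["fy"],s["cx"],s["cy"],s["k1"]); print(np.round(s["view"],3))
E
```

```text
pics
{'t': 0.0, 'qpos': array([ 1.15094257e+00,  3.59507964e-01,  1.51147849e+00, -1.26436755e-05,
        1.27249825e+00, -1.15099786e-01]), 'joint_velocities': array([-0.00067881, -0.00069067,  0.00188033, -0.00158203, -0.00199481,
       -0.00016407]), 'joint_efforts': array([ 6.33169075e-04, -5.27618551e+01, -2.78618449e+01, -4.25891301e-05,
        1.31288316e-02, -5.85154589e-05]), 'tool_pos': array([0.17973282, 0.571645  , 0.19913436]), 'orientation': array([-1.33906677, -0.98061083,  0.98332963]), 'wrist_force': array([-0.19642747,  0.51242603, -0.50124663]), 'moment': array([-0.0168077 , -0.01355054, -0.00178062]), 'opening': 0.9989374791108512}
top 549.2866412539985 549.2866412539985 318.32743319816024 240.6205069354391 0.005569706161873607
[[ 0.001 -1.    -0.004  0.063]
 [-0.993 -0.001 -0.121  0.525]
 [ 0.121  0.004 -0.993  0.904]
 [ 0.     0.     0.     1.   ]]
side 483.3088800219361 483.3088800219361 327.3064224358829 233.14569068872015 -0.11227840430647396
[[ 1.     0.011 -0.007 -0.507]
 [-0.001 -0.446 -0.895  0.113]
 [-0.013  0.895 -0.446  0.839]
 [ 0.     0.     0.     1.   ]]
wrist 421.4016618589431 421.4016618589431 318.9029712662645 242.59967836959365 -0.06099627892532805
[[ 0.302  0.953 -0.003 -0.598]
 [ 0.914 -0.288  0.284 -0.037]
 [ 0.27  -0.089 -0.959  0.381]
 [ 0.     0.     0.     1.   ]]
```

View pics/top0.png

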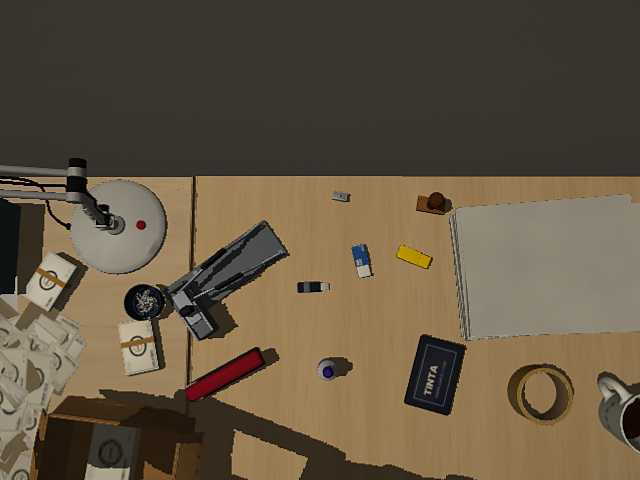

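View pics/side0.png

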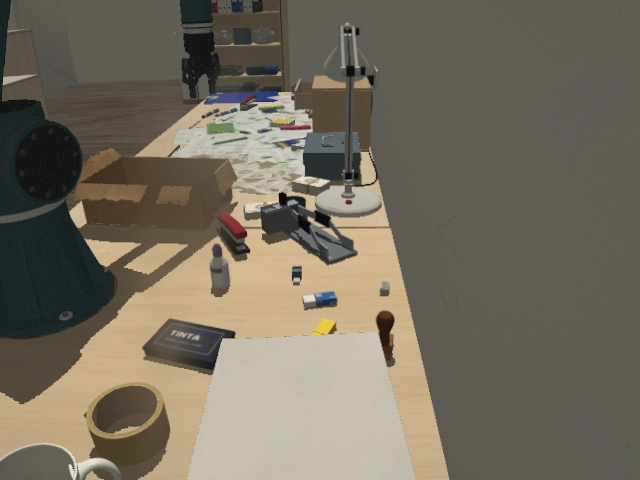

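View pics/wrist0.png

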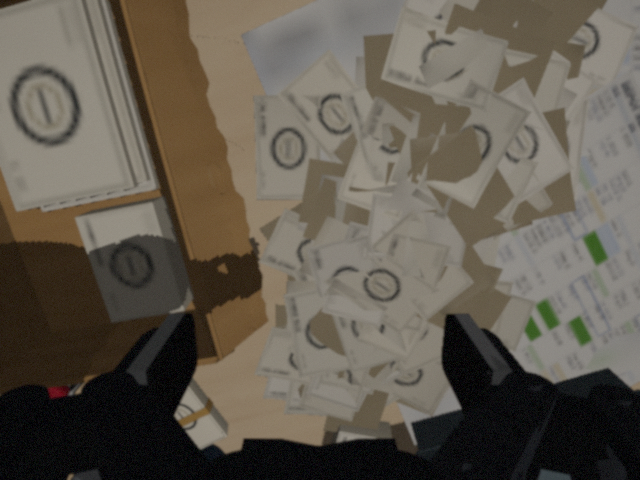

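```bash
cat > h.py <<'E'
import numpy as np, cv2, pickle
def ray(s,u,v):
    K=np.array([[s["fx"],0,s["cx"]],[0,s["fy"],s["cy"]],[0,0,1]])
    p=cv2.undistortPoints(np.array([[[u,v]]],float),K,np.array([s["k1"],0,0,0,0.])).ravel()
    return np.array([p[0],p[1],1.])
def at_z(s,u,v,z):
    V=s["view"];R=V[:3,:3];t=V[:3,3];c=-R.T@t;d=R.T@ray(s,u,v)
    return c+d*(z-c[2])/d[2]
def deproj(s,u,v,du=0):
    V=s["view"];R=V[:3,:3];t=V[:3,3]
    z=s["range_z"][int(round(v)),int(round(u))]
    return R.T@(ray(s,u,v)*z-t)
def proj(s,P):
    V=s["view"];K=np.array([[s["fx"],0,s["cx"]],[0,s["fy"],s["cy"]],[0,0,1]])
    q,_=cv2.projectPoints(np.array(P,float).reshape(-1,1,3),cv2.Rodrigues(V[:3,:3])[0],V[:3,3],K,np.array([s["k1"],0,0,0,0.]))
    return q.reshape(-1,2)
E
python3 - <<'E'
import pickle,cv2
s=pickle.load(open("pics/top0.pkl","rb"));i=s["img"]
cv2.imwrite("pics/c1.png",cv2.resize(i[215:345,160:295],None,fx=4.5,fy=4.5,interpolation=cv2.INTER_CUBIC))
cv2.imwrite("pics/c2.png",cv2.resize(i[180:305,285:455],None,fx=4.5,fy=4.5,interpolation=cv2.INTER_CUBIC))
s=pickle.load(open("pics/side0.pkl","rb"));i=s["img"]
cv2.imwrite("pics/c3.png",cv2.resize(i[180:270,250:370],None,fx=6,fy=6,interpolation=cv2.INTER_CUBIC))
E
```

```text
(no output)
```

View pics/c1.png

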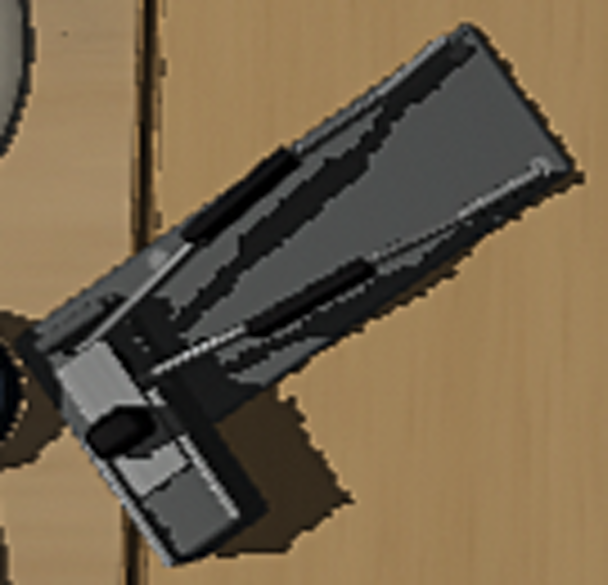

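View pics/c2.png

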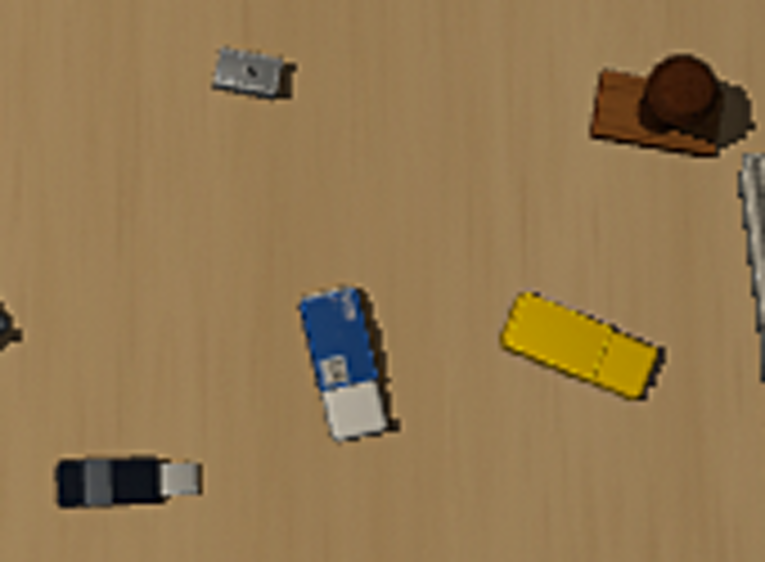

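View pics/c3.png

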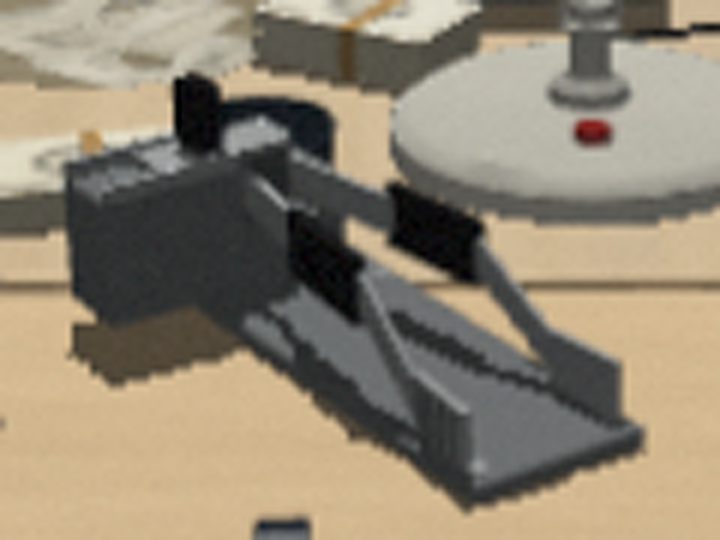

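Run:
```python
from h import *
s=pickle.load(open("pics/top0.pkl","rb"))
f=lambda a,b,z:at_z(s,160+a/4.5,215+b/4.5,z)
FL=f(470,25,.008);FR=f(578,178,.008)
print("FL,FR",FL,FR,np.linalg.norm(FL-FR))
gl=f(243,196,.056);gr=f(312,298,.056);print("grips",gl,gr,(gl+gr)/2,np.linalg.norm(gl-gr))
print("angle FL-FR", np.degrees(np.arctan2(*(FL-FR)[1::-1]))-90, "grip", np.degrees(np.arctan2(*(gl-gr)[1::-1]))-90)
# depth points
vv,uu=np.mgrid[215:345,160:295]
K=np.array([[s["fx"],0,s["cx"]],[0,s["fy"],s["cy"]],[0,0,1]])
uv=np.stack([uu.ravel(),vv.ravel()],1).astype(float)
n=cv2.undistortPoints(uv[:,None],K,np.array([s["k1"],0,0,0,0.]))[:,0]
z=s["range_z"][215:345,160:295].ravel()
V=s["view"];P=(np.c_[n*z[:,None],z]-V[:3,3])@V[:3,:3]
P=P[z>0]; uv=uv[z>0]
for lo,hi in [(.004,.012),(.05,.06),(.06,.07),(.075,.1)]:
    m=(P[:,2]>lo)&(P[:,2]<hi); print(lo,hi,m.sum(),P[m].mean(0),P[m].min(0),P[m].max(0))
np.save("pics/P.npy",P)
im=np.zeros((130,135),np.uint8); full=np.zeros((130*135)); full[z>0]=np.clip(P[:,2]*2500,0,255)
cv2.imwrite("pics/hmap.png",cv2.resize(cv2.applyColorMap(full.reshape(130,135).astype(np.uint8),cv2.COLORMAP_JET),None,fx=4.5,fy=4.5,interpolation=cv2.INTER_NEAREST))
m=P[:,2]>.082;print("knob top",m.sum(),P[m].mean(0),P[m][:,2].mean())
# eraser
g=lambda a,b,z:at_z(s,285+a/4.5,180+b/4.5,z)
c=[g(300,300,.013),g(360,287,.013),g(386,428,.013),g(337,440,.013)]
c=np.array(c);print("eraser corners",c,c.mean(0),[np.linalg.norm(c[i]-c[(i+1)%4]) for i in range(4)])
d=(c[0]+c[1]-c[2]-c[3]);print("yaw of long axis",np.degrees(np.arctan2(d[1],d[0])))
for nm,a,b,h in [("usb",130,482,.009),("sharp",248,72,.014),("stamp",655,112,.02)]: print(nm,g(a,b,h))
```

```text
FL,FR [0.56287407 0.15854223 0.008     ] [0.50296521 0.11591707 0.008     ] 0.07352533811676498
grips [0.4915963  0.23619122 0.056     ] [0.45420225 0.21003877 0.056     ] [0.47289928 0.223115   0.056     ] 0.0456318467965287
angle FL-FR -54.56813734853722 grip -55.032030399269644
0.004 0.012 4584 [0.47614902 0.21691824 0.00801245] [0.34901013 0.10543133 0.0040009 ] [0.57340968 0.34102419 0.01199637]
0.05 0.06 567 [0.43731066 0.24370792 0.05609533] [0.35885761 0.18835054 0.05003103] [0.51148905 0.29708009 0.0599546 ]
0.06 0.07 717 [0.40129349 0.26684311 0.06368563] [0.35913436 0.19540159 0.06000502] [0.50534111 0.30189396 0.06989488]
0.075 0.1 121 [0.40681242 0.27233624 0.08846387] [0.39778289 0.26303431 0.07558754] [0.41518719 0.28326801 0.09522726]
knob top 109 [0.40689243 0.27277991 0.0896236 ] 0.08962360077570364
eraser corners [[ 0.51635445  0.00598163  0.013     ]
 [ 0.52142522 -0.01719642  0.013     ]
 [ 0.4670408  -0.02667418  0.013     ]
 [ 0.46242207 -0.00786684  0.013     ]] [ 0.49181064 -0.01143895  0.013     ] [np.float64(0.02372624652108372), np.float64(0.0552040946398744), np.float64(0.019366178760252335), np.float64(0.05568197306108239)]
yaw of long axis 12.15314972540235
usb [0.44642424 0.07143207 0.009     ]
sharp [0.60560371 0.02577114 0.014     ]
stamp [ 0.58875201 -0.13108008  0.02      ]
```

View pics/hmap.png

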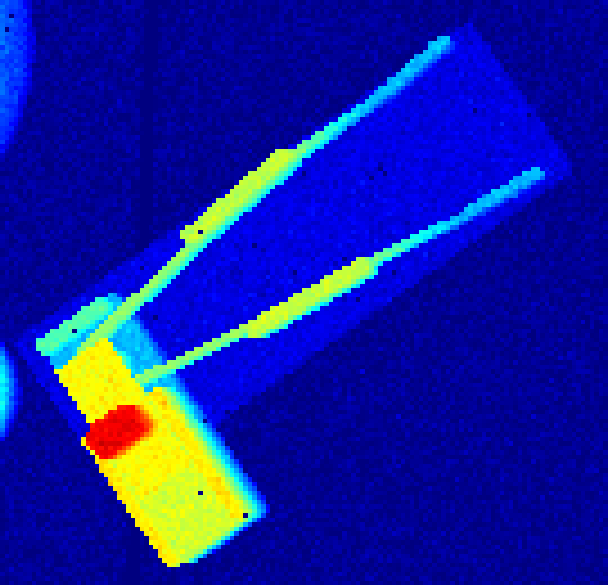

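```bash
cat >> h.py <<'E'
from scipy.spatial.transform import Rotation as Ro
def down(yaw_x):
    """tool y down, tool x at angle yaw_x (rad) in the plane"""
    x=np.array([np.cos(yaw_x),np.sin(yaw_x),0]);y=np.array([0,0,-1.]);z=np.cross(x,y)
    return Ro.from_matrix(np.c_[x,y,z]).as_rotvec()
E
python3 - <<'E'
from rig import *
from h import *
st=state();R=Ro.from_rotvec(st["orientation"]).as_matrix();print(np.round(R,3))
V=pickle.load(open("pics/wrist0.pkl","rb"))["view"]
c=-V[:3,:3].T@V[:3,3];print("cam in tool",R.T@(c-st["tool_pos"]), "axis", R.T@V[2,:3])
for n,p,y in [("knob",[.407,.273,.066],35.2),("knob",[.407,.273,.066],215.2),("tong",[.473,.223,.02],35.2),("tong",[.473,.223,.02],215.2),("er",[.413,-.028,.015],102),("er",[.413,-.028,.015],282),("er",[.413,-.028,.2],102),("er",[.413,-.028,.2],282)]:
    q=solve_ik(p,down(np.radians(y)));print(n,y,None if q is None else np.round(q,2))
P=np.load("pics/P.npy")
m=(P[:,2]>.005)&(P[:,2]<.0115)
r=cv2.minAreaRect(P[m][:,:2].astype(np.float32)*1000);print(r)
# grips: tops .052-.06 with x along rest -25..25
a=np.radians(-54.8);ex=np.array([np.cos(a),np.sin(a)]);ey=np.array([-ex[1],ex[0]])
o=np.array([.473,.223]);L=np.c_[(P[:,:2]-o)@ex,(P[:,:2]-o)@ey]*1000
m=(P[:,2]>.051)&(abs(L[:,0])<40)
for s in (1,-1):
    k=m&(L[:,1]*s>0);q=L[k];print(s,k.sum(),q.mean(0),q.min(0),q.max(0),np.degrees(np.arctan(np.polyfit(q[:,0],q[:,1],1)[0])),np.median(P[k][:,2]))
m=(P[:,2]>.02)&(P[:,2]<.034)&(L[:,0]>50)
for s in (1,-1):
    k=m&(L[:,1]*s>0);q=L[k];print("jaw",s,k.sum(),q.mean(0),q.min(0),q.max(0))
k=P[:,2]>.08;print("knob",L[k].mean(0),L[k].min(0),L[k].max(0))
E
```

```text
[[ 0.3   -0.001 -0.954]
 [ 0.954 -0.001  0.3  ]
 [-0.002 -1.     0.   ]]
cam in tool [-0.00051856 -0.17436072  0.07198308] axis [-0.00237952  0.95882091 -0.28400141]
knob 35.2 [ 0.45  0.38  1.89  0.    0.87 -0.16]
knob 215.2 [ 0.45  0.38  1.89 -0.    0.87  2.98]
tong 35.2 [ 0.31  0.49  1.86  0.    0.8  -0.31]
tong 215.2 [ 0.31  0.49  1.86 -0.    0.8   2.84]
er 102 [-0.23  0.39  2.1  -0.    0.65 -2.02]
er 282 [-0.23  0.39  2.1  -0.    0.65  1.13]
er 102 [-0.23  0.09  1.88 -0.    1.17 -2.02]
er 282 [-0.23  0.09  1.88 -0.    1.17  1.13]
((461.1900329589844, 223.428955078125), (224.0289306640625, 234.10653686523438), 0.09123299270868301)
1 143 [-3.88375383 24.55427097] [-39.24130229  17.87836271] [27.13761818 30.57890829] 6.9017725224449356 0.05680786448487622
-1 140 [ -4.4109601  -20.28245138] [-39.83405846 -25.2857262 ] [ 26.38070416 -13.37357767] -6.278098364476117 0.05720938016289625
jaw 1 79 [73.68428035 31.63496907] [51.19716412 28.31889699] [94.29732262 36.63868145]
jaw -1 75 [ 73.85097956 -26.59545717] [ 51.02801958 -29.82352392] [ 94.36081078 -22.67043855]
knob [-78.77856549 -25.37681433] [-89.82930728 -31.21603149] [-69.47473661 -18.08949416]
```

Run:
```python
from h import *
s=pickle.load(open("pics/top0.pkl","rb"))
K=np.array([[s["fx"],0,s["cx"]],[0,s["fy"],s["cy"]],[0,0,1]])
vv,uu=np.mgrid[235:285,345:380]
uv=np.stack([uu.ravel(),vv.ravel()],1).astype(float)
z=s["range_z"][235:285,345:380].ravel()
n=cv2.undistortPoints(uv[:,None],K,np.array([s["k1"],0,0,0,0.]))[:,0]
V=s["view"];P=(np.c_[n*z[:,None],z]-V[:3,3])@V[:3,:3]
m=(z>0)&(P[:,2]>.007);Q=P[m][:,:2];print(m.sum(),P[m].mean(0));
w,v=np.linalg.eigh(np.cov(Q.T));print(np.degrees(np.arctan(v[1,1]/v[0,1])),np.sqrt(w*12)*1000)
print(cv2.minAreaRect(Q.astype(np.float32)*1000))
```

```text
438 [ 0.49301946 -0.0100024   0.01436469]
11.792693727869546 [23.24960719 57.82763013]
((499.7413635253906, -10.573274612426758), (35.49397659301758, 72.49287414550781), 84.3756103515625)
```

```bash
cat >> h.py <<'E'
A=np.radians(-54.6);EX=np.array([np.cos(A),np.sin(A)]);EY=np.array([-EX[1],EX[0]])
O=np.array([.473,.223])+.0005*np.array([.5764,-.8171])+.0022*np.array([.8171,.5764])
RD=down(A+np.pi/2)
def rest(x,y,z): return np.r_[O+x*EX+y*EY,z]
E
python3 - <<'E'
from rig import *
from h import *
goto(rest(-.080,-.0275,.16),RD)
s=snapshot("wrist");cv2.imwrite("pics/w1.png",s["img"]);pickle.dump(s,open("pics/w1.pkl","wb"))
st=state();print(st["t"],st["tool_pos"],rest(-.080,-.0275,.16))
E
```

```text
1.6083 [0.40623437 0.27412405 0.16018539] [0.40632731 0.27313952 0.16      ]
```

View pics/w1.png

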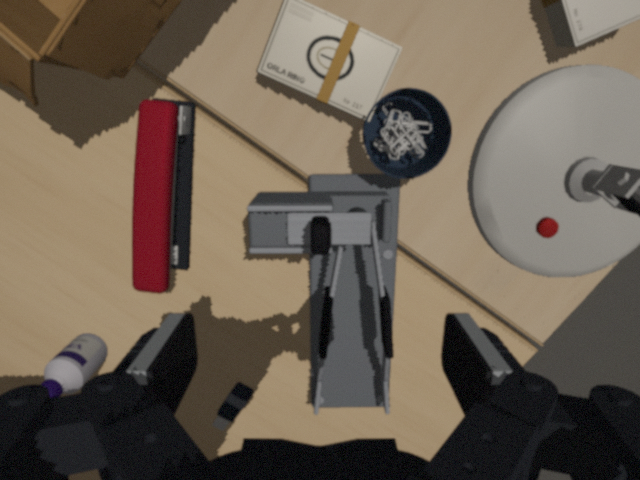

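```bash
cat >> h.py <<'E'
def cloud(s,u0,u1,v0,v1):
    K=np.array([[s["fx"],0,s["cx"]],[0,s["fy"],s["cy"]],[0,0,1]])
    vv,uu=np.mgrid[v0:v1,u0:u1];uv=np.stack([uu.ravel(),vv.ravel()],1).astype(float)
    z=s["range_z"][v0:v1,u0:u1].ravel();uv=uv[z>0];z=z[z>0]
    n=cv2.undistortPoints(uv[:,None],K,np.array([s["k1"],0,0,0,0.]))[:,0]
    V=s["view"];return (np.c_[n*z[:,None],z]-V[:3,3])@V[:3,:3]
def loc(P): return np.c_[(P[:,:2]-O)@EX,(P[:,:2]-O)@EY]*1000
E
python3 - <<'E'
from h import *
s=pickle.load(open("pics/w1.pkl","rb"))
P=cloud(s,240,405,165,420);L=loc(P)
def show(n,m): print(n,m.sum(),L[m].mean(0).round(1),L[m].min(0).round(1),L[m].max(0).round(1),np.median(P[m][:,2]).round(4))
show("knob",P[:,2]>.083)
m=(P[:,2]>.05)&(P[:,2]<.062)&(abs(L[:,0])<35)
for sg in (1,-1): show("grip",m&(L[:,1]*sg>0))
m=(P[:,2]>.02)&(P[:,2]<.034)&(L[:,0]>50)
for sg in (1,-1): show("jaw",m&(L[:,1]*sg>0))
m=(P[:,2]>.004)&(P[:,2]<.012)&(L[:,0]>-20);show("plate",m)
E
```

```text
knob 647 [-82.2 -27.1] [-91.5 -33.2] [-71.3 -20.8] 0.0891
grip 597 [-6.8 22. ] [-34.6  15.8] [21.1 28.4] 0.0562
grip 591 [ -6.9 -22.9] [-34.9 -27.7] [ 22.5 -16.7] 0.0563
jaw 244 [72.  29.1] [50.6 26.1] [92.5 33.7] 0.0301
jaw 230 [ 72.6 -29.7] [ 50.2 -33.1] [ 93.3 -26. ] 0.0303
plate 8178 [41.  -4.1] [ -20.  -101.3] [108.1  36.5] 0.0086
```

Run:
```python
from rig import *
from h import *
print(move_straight(rest(-.081,-.0273,.068),RD,velocity=.1,force_limit=10))
move_gripper(0.0,30)
st=state();print(st["t"],st["opening"]*85,st["tool_pos"],st["wrist_force"])
h=move_straight(rest(-.081,-.0273-.035,.068),RD,velocity=.03,force_limit=14)
hold(.2)
st=state();print(h,st["t"],st["opening"]*85,loc(st["tool_pos"][None]),st["wrist_force"])
s=snapshot("top");cv2.imwrite("pics/t2.png",cv2.resize(s["img"][180:345,120:295],None,fx=4,fy=4))
```

```text
False
3.4417 0.14199961244648898 [0.40591607 0.27407179 0.06798988] [-0.2311178   0.05434229  0.35050343]
False 4.9583 0.4008467925228253 [[-80.97908339 -62.16065986]] [ 0.61942573  1.50406145 -1.07887136]
```

View pics/t2.png

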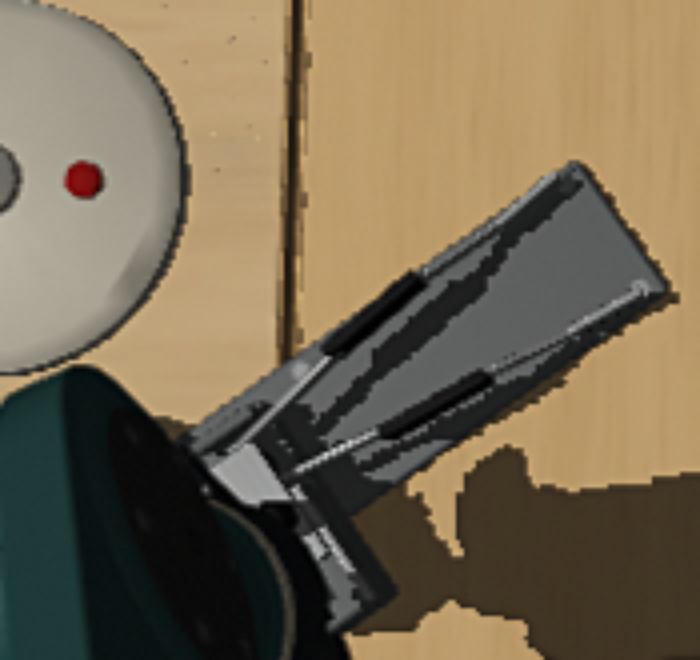

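Run:
```python
from rig import *
from h import *
s=snapshot("wrist");cv2.imwrite("pics/w3.png",s["img"])
s=snapshot("side");cv2.imwrite("pics/s3.png",cv2.resize(s["img"][120:280,220:380],None,fx=4,fy=4))
```

```text
(no output)
```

View pics/w3.png

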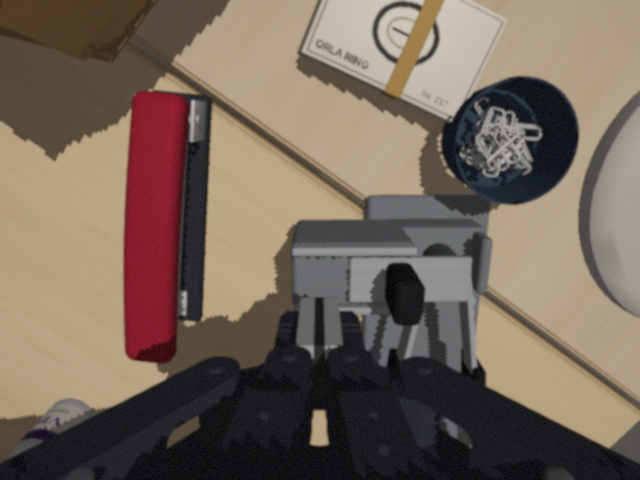

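View pics/s3.png

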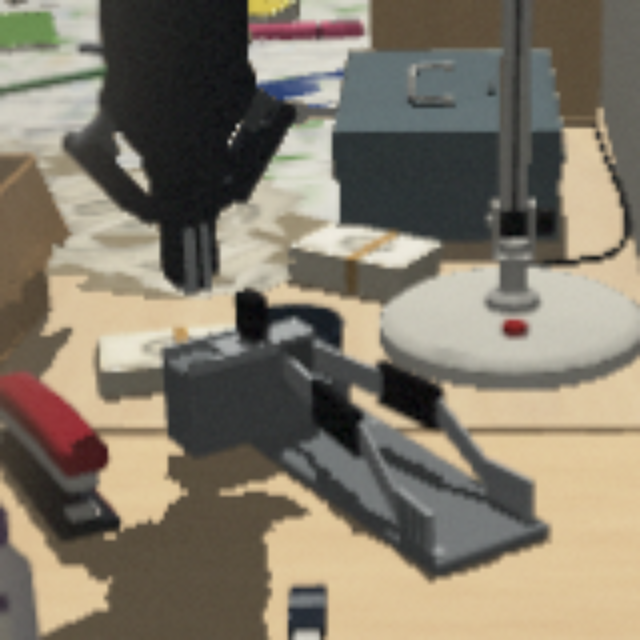

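Run:
```python
from rig import *
from h import *
st=state();R=Ro.from_rotvec(st["orientation"]).as_matrix();print(st["tool_pos"],np.round(R,3),st["qpos"])
pts=[st["tool_pos"],st["tool_pos"]-.019*R[:,1]]
s=snapshot("side");a=proj(s,pts);print("side",a,"crop",(a-[220,120])*4)
s=snapshot("wrist");print("wrist",proj(s,pts))
d=s["range_z"][290:360,290:350];print(np.round(d[::6,::6],3))
s=snapshot("top");print("top",proj(s,pts))
```

```text
[0.37743991 0.25382684 0.06799337] [[ 0.815  0.    -0.579]
 [ 0.579  0.     0.815]
 [ 0.    -1.     0.   ]] [ 4.39949711e-01  3.33520687e-01  1.96393746e+00  2.09187424e-05
  8.44094644e-01 -1.77888274e-01]
side [[267.57229491 204.55346378]
 [267.03109388 196.30283036]] crop [[190.28917965 338.21385512]
 [188.1243755  305.21132143]]
wrist [[320.3081676  285.36197141]
 [320.37906048 303.38182381]]
[[0.26  0.198 0.199 0.199 0.198 0.198 0.199 0.198 0.199 0.199]
 [0.262 0.199 0.2   0.198 0.199 0.199 0.2   0.2   0.201 0.199]
 [0.263 0.199 0.147 0.146 0.146 0.146 0.146 0.145 0.202 0.201]
 [0.264 0.195 0.141 0.141 0.141 0.141 0.142 0.142 0.142 0.196]
 [0.147 0.147 0.138 0.137 0.137 0.137 0.138 0.137 0.138 0.146]
 [0.142 0.142 0.134 0.133 0.133 0.133 0.134 0.133 0.133 0.142]
 [0.137 0.137 0.129 0.13  0.13  0.129 0.13  0.129 0.129 0.137]
 [0.134 0.134 0.127 0.126 0.126 0.126 0.125 0.125 0.125 0.133]
 [0.13  0.123 0.122 0.121 0.122 0.123 0.122 0.123 0.122 0.13 ]
 [0.125 0.12  0.119 0.119 0.119 0.119 0.119 0.119 0.119 0.126]
 [0.111 0.111 0.114 0.12  0.118 0.118 0.118 0.114 0.115 0.11 ]
 [0.109 0.109 0.111 0.112 0.119 0.12  0.111 0.112 0.112 0.108]]
top [[199.85049348 328.69450285]
 [197.22014763 329.16088092]]
```

Run:
```python
from rig import *
from h import *
st=state();R=Ro.from_rotvec(st["orientation"]).as_matrix();T=st["tool_pos"]
s=snapshot("wrist")
for u,v in [(305,302),(320,302),(335,303),(320,320),(320,340)]:
    p=deproj(s,u,v);print(u,v,p.round(4),"tool",(R.T@(p-T)).round(4))
s=snapshot("side")
for u,v in [(267,190),(267,185),(263,180),(272,189)]:
    p=deproj(s,u,v);print(u,v,p.round(4),"tool",(R.T@(p-T)).round(4))
print(st["t"],state()["opening"])
```

```text
305 302 [0.3668 0.2596 0.1094] tool [-0.0053 -0.0414  0.0108]
320 302 [0.3712 0.2622 0.1085] tool [-0.0001 -0.0405  0.0104]
335 303 [0.3756 0.265  0.1088] tool [ 0.0051 -0.0408  0.0102]
320 320 [0.3713 0.2621 0.1217] tool [-0.0001 -0.0538  0.0103]
320 340 [0.3711 0.2624 0.1349] tool [-0.0001 -0.0669  0.0106]
267 190 [0.38   0.242  0.1059] tool [-0.0047 -0.0379 -0.0111]
267 185 [0.3806 0.2425 0.1168] tool [-0.0039 -0.0489 -0.011 ]
263 180 [0.3733 0.2402 0.1287] tool [-0.0112 -0.0608 -0.0088]
272 189 [0.3898 0.2477 0.1059] tool [ 0.0066 -0.0379 -0.0121]
5.2583 0.0013976091613658937
```

Run:
```python
from rig import *
from h import *
st=state();R=Ro.from_rotvec(st["orientation"]).as_matrix();T=st["tool_pos"]
for n,b in [("side",(245,290,165,215)),("wrist",(285,355,280,360)),("top",(150,260,290,360))]:
    s=snapshot(n);P=cloud(s,*b);t=(P-T)@R*1000
    m=(abs(t[:,0])<16)&(abs(t[:,2])<16)&(t[:,1]<-15)&(t[:,1]>-80)
    t=t[m];print(n,m.sum(),np.percentile(t[:,1],[100,99,97,95,90,50]).round(1) if m.sum() else "", t[:,[0,2]].min(0).round(1) if m.sum() else "",t[:,[0,2]].max(0).round(1) if m.sum() else "")
print(state()["t"])
```

```text
side 311 [-28.8 -29.5 -30.9 -33.9 -36.8 -55.7] [-15.6 -16. ] [15.9  7.9]
wrist 3949 [-34.1 -36.3 -38.2 -39.5 -41.9 -58.4] [-12.5   5.3] [11.8 13.7]
top 9 [-39.8 -39.8 -39.9 -39.9 -40.  -42.9] [-14.  -12.5] [-3.7 -6.4]
5.5083
```

Run:
```python
from rig import *
from h import *
goto(rest(.02,-.085,.06),RD)
h=move_straight(rest(.02,-.085,.005),RD,velocity=.06,force_limit=4)
st=state();print(h,st["t"],st["tool_pos"],st["wrist_force"])
if not h:
    h=move_straight(rest(.02,-.085,-.030),RD,velocity=.02,force_limit=4)
    st=state();print(h,st["t"],st["tool_pos"],st["wrist_force"])
s=snapshot("side");cv2.imwrite("pics/s4.png",cv2.resize(s["img"][120:300,220:400],None,fx=3.3,fy=3.3))
if not h:
    h=move_straight(rest(.02,-.085,-.045),RD,velocity=.015,force_limit=4)
    st=state();print(h,st["t"],st["tool_pos"],st["wrist_force"])
move_straight(rest(.02,-.085,.01),RD,velocity=.15)
```

```text
False 7.075 [0.41767344 0.15836059 0.00520524] [-0.26543156  0.12343635  0.53007804]
False 8.975 [ 0.41745389  0.1583325  -0.02991592] [-0.29159323 -1.3265299  -0.08897901]
True 9.3667 [ 0.41749373  0.15836583 -0.03124984] [-0.10435838  1.03722926  5.6163864 ]
```

View pics/s4.png

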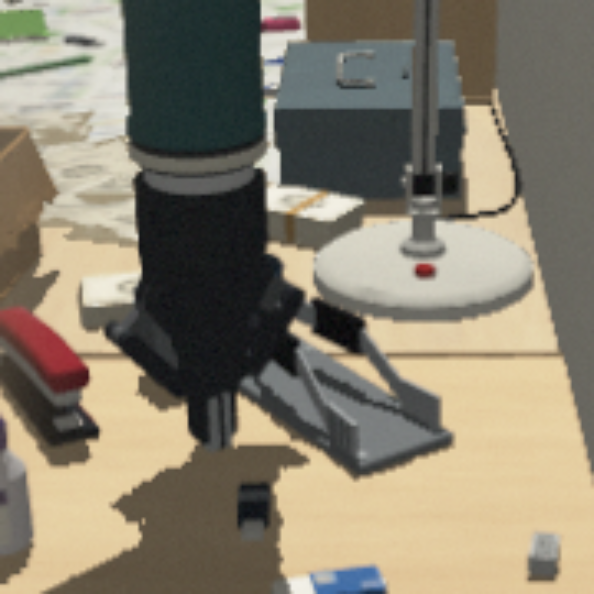

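```bash
sed -i 's/^def rest.*/D=.0312\ndef rest(x,y,z): return np.r_[O+x*EX+y*EY,z-D]  # z of real finger tips/' h.py
python3 - <<'E'
from rig import *
from h import *
move_straight(rest(.02,-.085,.14),RD,velocity=.25)
move_gripper(.6,30)
goto(rest(-.081,-.0273,.115),RD)
print(move_straight(rest(-.081,-.0273,.068),RD,velocity=.1,force_limit=8))
move_gripper(0.0,30)
st=state();print(st["t"],st["opening"]*85,loc(st["tool_pos"][None]),st["wrist_force"])
E
```

```text
False
12.475 11.261711237052822 [[-80.91349916 -26.75015527]] [-0.51047016 -0.41326463  6.01518077]
```

Run:
```python
from rig import *
from h import *
h=move_straight(rest(-.081,-.0273-.031,.069),RD,velocity=.03,force_limit=15)
hold(.2)
st=state();print(h,st["t"],st["opening"]*85,loc(st["tool_pos"][None]),st["wrist_force"])
s=snapshot("wrist");cv2.imwrite("pics/w5.png",s["img"])
```

```text
True 13.4667 10.829991548954123 [[-80.74925745 -51.29671271]] [-0.42526502  0.66290036  0.41799372]
```

View pics/w5.png

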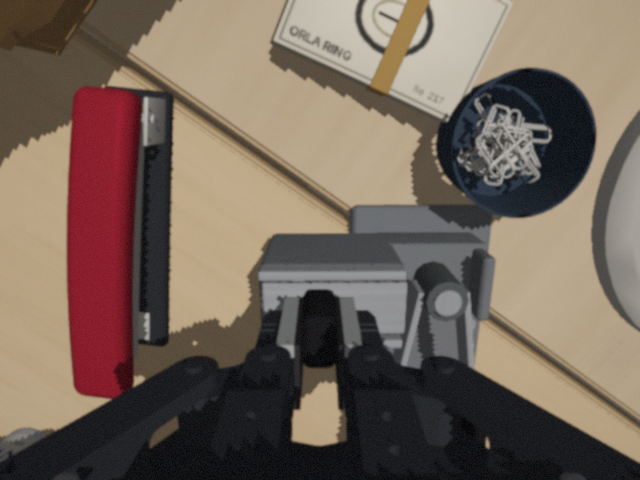

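Run:
```python
from rig import *
from h import *
h=move_straight(rest(-.081,-.0273-.031,.069),RD,velocity=.02,force_limit=18)
st=state();print(h,st["t"],st["opening"]*85,loc(st["tool_pos"][None]),st["wrist_force"])
hold(.15)
st=state();print(h,st["t"],loc(st["tool_pos"][None]),st["wrist_force"])
move_gripper(.5,30)
move_straight(rest(-.081,-.053,.14),RD,velocity=.25)
s=snapshot("wrist");cv2.imwrite("pics/w6.png",s["img"]);pickle.dump(s,open("pics/w6.pkl","wb"))
P=cloud(s,150,500,150,420);L=loc(P);k=(P[:,2]>.083)&(P[:,2]<.095)&(L[:,0]<-60)&(L[:,0]>-95)
print("knob",k.sum(),L[k].mean(0),L[k].min(0),L[k].max(0),state()["t"])
```

```text
True 13.8083 11.045724156271492 [[-80.77412403 -51.16081621]] [0.97774231 0.52414684 0.41748604]
True 13.9583 [[-80.77918046 -51.19579701]] [1.42351462 1.25245859 2.78248442]
knob 966 [-82.56541037 -51.81465131] [-91.36114139 -58.24632857] [-71.86714563 -45.21806647] 14.85
```

View pics/w6.png

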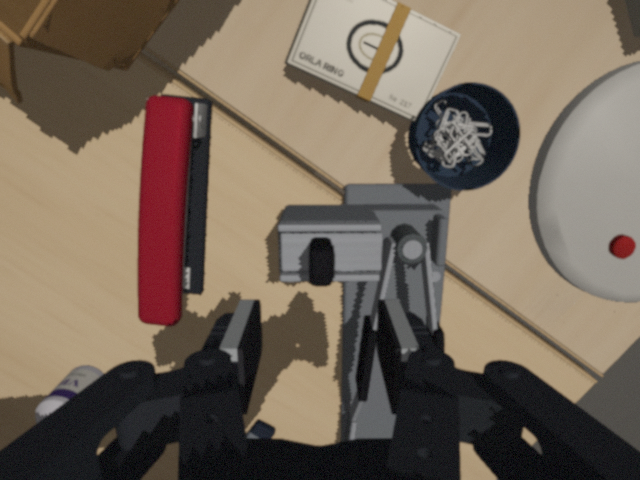

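Run:
```python
from rig import *
from h import *
move_gripper(1.0,30)
goto(rest(-.001,0,.12),RD)
h=move_straight(rest(-.001,0,.019),RD,velocity=.12,force_limit=8)
st=state();print(h,st["t"],loc(st["tool_pos"][None]),st["tool_pos"][2]+D,st["wrist_force"])
if not h:
    move_gripper(.52,30)
    st=state();print(st["t"],st["opening"]*85,st["wrist_force"],st["moment"])
s=snapshot("side");cv2.imwrite("pics/s7.png",cv2.resize(s["img"][120:300,220:400],None,fx=3.3,fy=3.3))
s=snapshot("wrist");cv2.imwrite("pics/w7.png",s["img"])
```

```text
False 16.8167 [[-1.0456847   0.47353149]] 0.019596206958546414 [ 0.28606948 -0.14566182  0.14000838]
17.3 44.35575278926719 [-0.32205583 -1.53739033  7.36732545] [-0.17361684 -0.0524487   0.07943431]
```

View pics/s7.png

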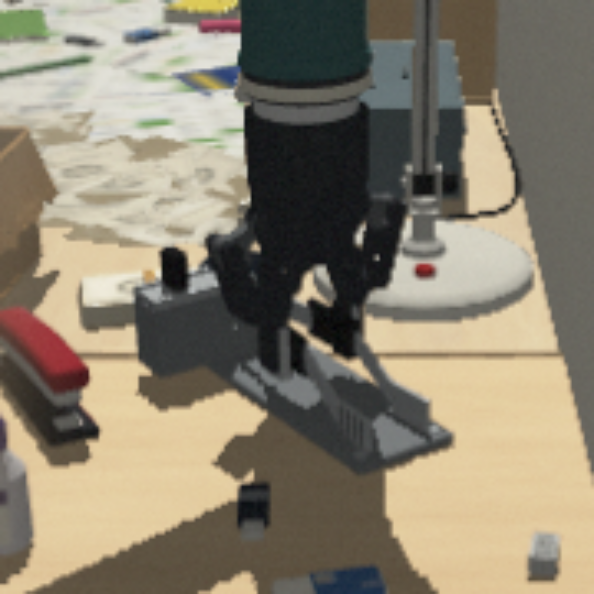

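View pics/w7.png

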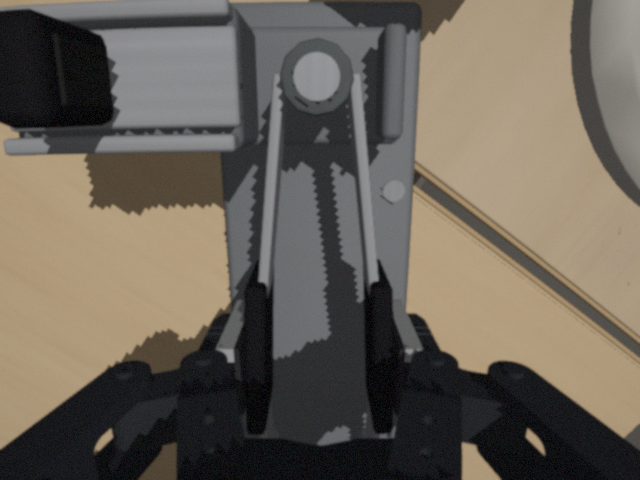

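Run:
```python
from rig import *
from h import *
move_straight(rest(-.001,0,.06),RD,velocity=.06)
move_straight(rest(-.001,0,.16),RD,velocity=.2)
hold(.15)
st=state();print(st["t"],st["opening"]*85,st["wrist_force"],st["moment"],st["tool_pos"])
s=snapshot("side");cv2.imwrite("pics/s8.png",cv2.resize(s["img"][80:300,220:420],None,fx=2.7,fy=2.7));pickle.dump(s,open("pics/s8.pkl","wb"))
s=snapshot("wrist");cv2.imwrite("pics/w8.png",s["img"]);pickle.dump(s,open("pics/w8.pkl","wb"))
s=snapshot("top");cv2.imwrite("pics/t8.png",s["img"]);pickle.dump(s,open("pics/t8.pkl","wb"))
```

```text
19.0333 43.98363991222058 [-0.35793602 -0.79980488 -1.10756425] [-0.0628261   0.00243293 -0.03944567] [0.47308139 0.22421279 0.12706307]
```

View pics/s8.png

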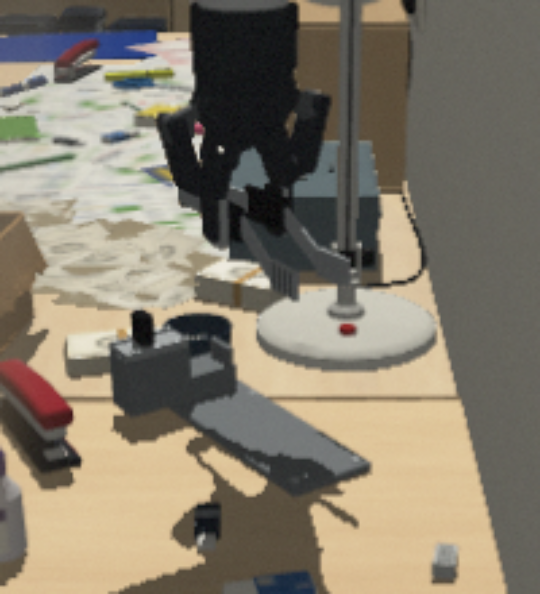

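View pics/w8.png

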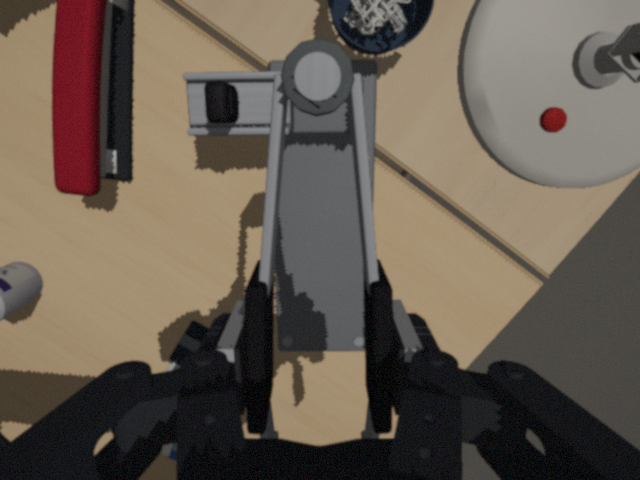

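View pics/t8.png

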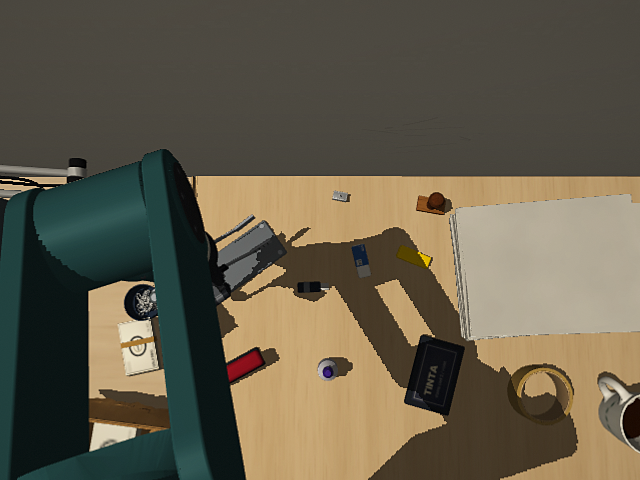

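Run:
```python
from rig import *
from h import *
st=state();R=Ro.from_rotvec(st["orientation"]).as_matrix();T=st["tool_pos"]
s=pickle.load(open("pics/w8.pkl","rb"))
P=cloud(s,275,365,30,125);t=(P-T)@R*1000
m=(t[:,1]>-120)&(t[:,1]<0)&(t[:,2]>60);print(m.sum(),t[m].mean(0),np.percentile(t[m],[2,98],axis=0))
ring=m&(t[:,1]<np.percentile(t[m][:,1],60));print("ring",t[ring].mean(0),t[ring].min(0),t[ring].max(0))
for n,b in [("side",(300,355,160,200)),("top",(215,285,205,275))]:
    s=pickle.load(open(f"pics/{n[0]}8.pkl","rb"));P=cloud(s,*b);t=(P-T)@R*1000
    m=(t[:,2]<-60)&(t[:,2]>-115)&(abs(t[:,0])<50)&(t[:,1]>-80)&(t[:,1]<10)
    for sg in (1,-1):
        k=m&(t[:,0]*sg>0)
        if k.sum(): print(n,sg,k.sum(),t[k].mean(0).round(1),np.percentile(t[k],[3,97],axis=0).round(1))
```

```text
5556 [ -0.88525249 -65.48273693  80.25542967] [[-11.48633054 -68.72154053  71.35093709]
 [  9.88209807 -53.47821079  89.13760791]]
ring [ -1.23591568 -67.37533528  81.52133577] [ -9.87169616 -69.71052353  72.83260028] [  7.44632433 -66.39917928  90.16498315]
side 1 138 [ 20.8 -27.8 -80. ] [[ 18.5 -37.7 -95.2]
 [ 23.7 -17.4 -63.4]]
side -1 134 [-21.5 -28.2 -79.2] [[-23.2 -37.9 -95. ]
 [-19.6 -16.9 -60.8]]
top 1 130 [ 19.4 -37.2 -78.2] [[ 17.5 -44.5 -94.2]
 [ 22.4 -22.9 -62. ]]
top -1 119 [-22.5 -38.2 -78.3] [[-24.6 -44.9 -94.5]
 [-19.7 -23.7 -61.8]]
```

```bash
cat >> h.py <<'E'
E0=np.array([.493,-.010]);EA=np.radians(11.8);RE=down(EA+np.pi/2);ME=Ro.from_rotvec(RE).as_matrix()
def er(z,dx=0,dy=0):
    j=ME@np.array([-.0005,0,-.0795]); d=np.array([np.cos(EA),np.sin(EA)]); n=np.array([-d[1],d[0]])
    return np.r_[E0-j[:2]+dx*d+dy*n,z]
E
python3 - <<'E'
from rig import *
from h import *
print(er(.127), solve_ik(er(-.013),RE), solve_ik(er(.15),RE))
move_straight(er(.127),RE,velocity=.13)
move_straight(er(.04),RE,velocity=.12)
hold(.2)
st=state();print(st["t"],st["opening"]*85,st["tool_pos"],st["wrist_force"])
for n in ["side","top","wrist"]:
    s=snapshot(n);pickle.dump(s,open(f"pics/{n[0]}9.pkl","wb"))
    i=s["img"]
    if n=="side": i=cv2.resize(i[180:340,220:400],None,fx=4,fy=3.7)
    if n=="top": i=cv2.resize(i[180:345,270:450],None,fx=4,fy=3.6)
    cv2.imwrite(f"pics/{n[0]}9.png",i)
E
```

```text
[ 0.41507779 -0.025768    0.127     ] [-2.28441826e-01  4.53915541e-01  2.11145227e+00 -4.44089210e-16
  5.76224843e-01 -2.00518700e+00] [-2.28441826e-01  1.53082081e-01  1.94912506e+00 -4.44089210e-16
  1.03938552e+00 -2.00518700e+00]
22.3917 44.09422994017811 [ 0.41572035 -0.02590344  0.04064171] [-0.8325886  -0.02397433 -0.36902916]
```

View pics/s9.png

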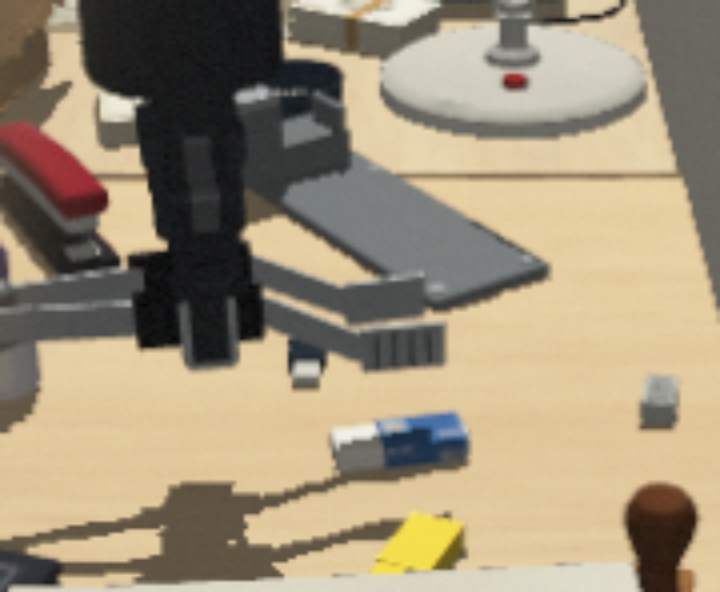

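View pics/t9.png

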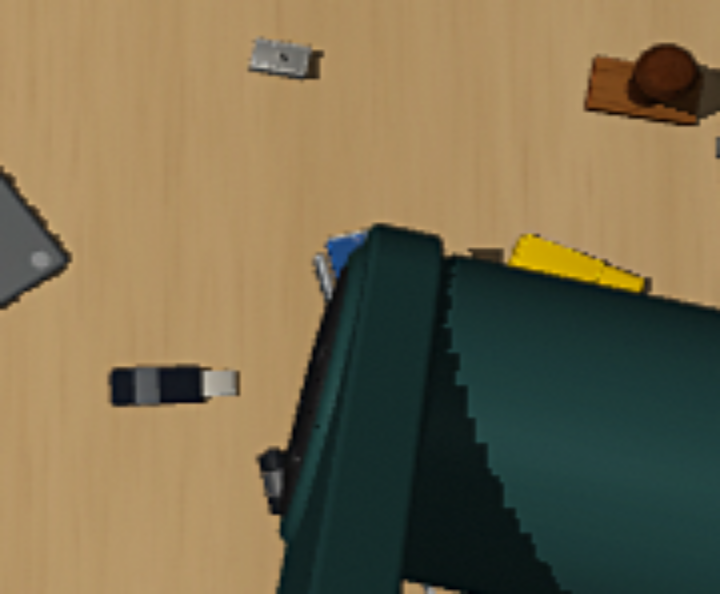

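View pics/w9.png

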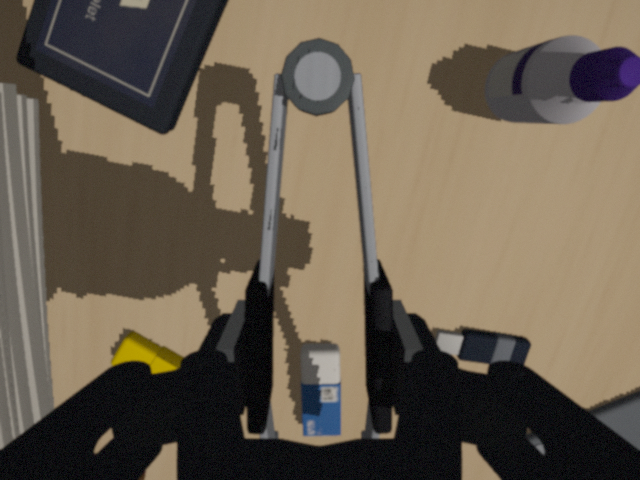

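Run:
```python
from h import *
T=np.array([.41572,-.02590,.04064])
s=pickle.load(open("pics/s9.pkl","rb"))
P=cloud(s,295,345,250,313);t=(P-T)@ME*1000
j=(t[:,2]<-55)&(P[:,2]>.03)&(abs(t[:,0])<40)
for sg in(1,-1):
    k=j&(t[:,0]*sg>0);print("jaw",k.sum(),t[k].mean(0).round(1),np.percentile(t[k],[3,97],axis=0).round(1),np.percentile(P[k][:,2],3))
e=(P[:,2]>.009)&(P[:,2]<.02)&(abs(t[:,0])<30);print("er",e.sum(),t[e].mean(0).round(1),np.percentile(t[e],[2,98],axis=0).round(1),P[e].mean(0))
s=pickle.load(open("pics/w9.pkl","rb"))
P=cloud(s,290,355,335,440);t=(P-T)@ME*1000
e=(P[:,2]>.009)&(P[:,2]<.02)&(abs(t[:,0])<30);print("er wrist",e.sum(),t[e].mean(0).round(1),np.percentile(t[e],[2,98],axis=0).round(1),P[e].mean(0))
```

```text
jaw 266 [ 19.7 -29.  -75.8] [[ 17.2 -38.6 -94.1]
 [ 22.2 -17.5 -56.8]] 0.05811856315799134
jaw 298 [-22.3 -29.1 -76.2] [[-25.  -38.6 -94.5]
 [-19.6 -18.  -56.8]] 0.05864736792772233
er 168 [ -0.6  30.7 -81.5] [[ -11.5   29.2 -106.4]
 [  10.8   31.6  -54.4]] [ 0.49558364 -0.00984901  0.0099537 ]
er wrist 3353 [ -0.1  28.1 -76.1] [[ -10.6   26.6 -104.4]
 [  10.5   30.5  -50.2]] [ 0.49020995 -0.01041026  0.01258749]
```

Run:
```python
from rig import *
from h import *
h=move_straight(er(-.0125),RE,velocity=.06,force_limit=5)
st=state();print(h,st["t"],st["opening"]*85,st["tool_pos"],st["wrist_force"])
if not h:
    move_gripper(.3,28); hold(.3)
    st=state();print(st["t"],st["opening"]*85,st["wrist_force"],st["moment"])
s=snapshot("side");cv2.imwrite("pics/s10.png",cv2.resize(s["img"][180:340,220:400],None,fx=4,fy=3.7))
s=snapshot("wrist");cv2.imwrite("pics/w10.png",s["img"])
```

```text
False 23.5667 44.27622705893073 [ 0.41531095 -0.02580743 -0.01231502] [-0.14916946  0.62047181 -0.81071183]
24.1 34.752437491599615 [ 0.1306732  -0.48706667  1.88615323] [-0.02629895 -0.23212167  0.0049727 ]
```

View pics/s10.png

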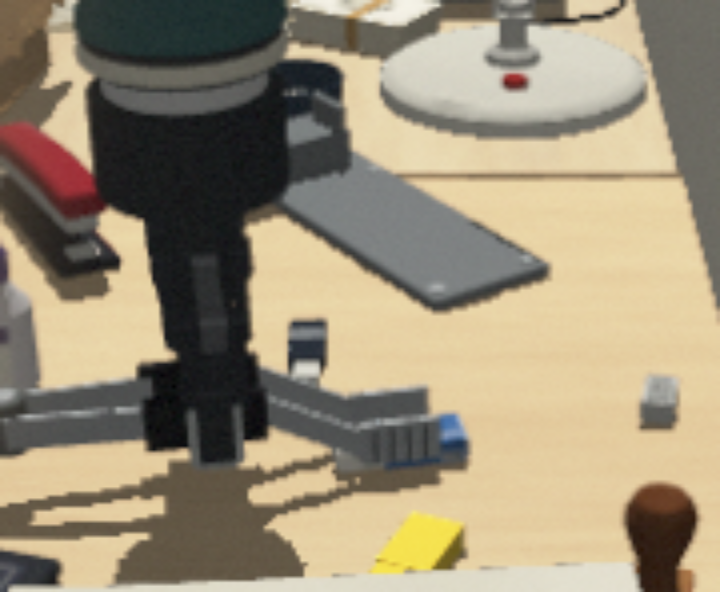

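View pics/w10.png

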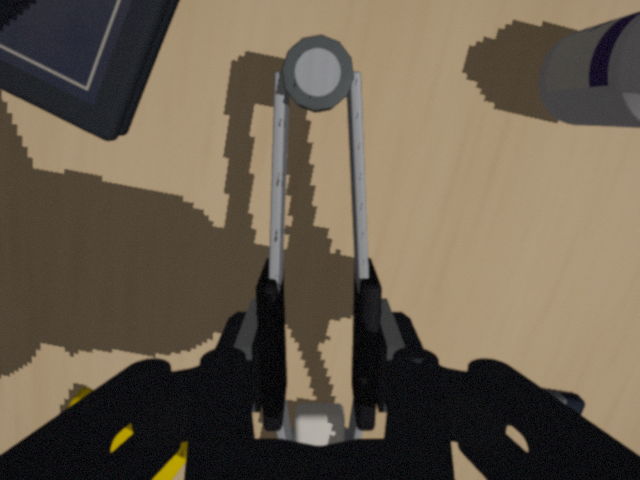

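Run:
```python
from rig import *
from h import *
move_straight(er(.02),RE,velocity=.05)
st=state();print(st["t"],st["opening"]*85,st["wrist_force"])
move_straight(er(.143),RE,velocity=.09)
hold(.3)
st=state();print(st["t"],st["opening"]*85,st["tool_pos"],st["wrist_force"],st["moment"])
s=snapshot("side");cv2.imwrite("pics/s11.png",cv2.resize(s["img"][120:340,200:420],None,fx=3,fy=2.7))
P=cloud(s,280,350,150,280);T=st["tool_pos"];t=(P-T)@ME*1000
j=(t[:,2]<-50)&(t[:,2]>-125)&(abs(t[:,0])<40)&(P[:,2]>.1)
print(np.percentile(P[j][:,2],[1,3,50,97]),np.percentile(t[j],[2,98],axis=0))
s=snapshot("wrist");cv2.imwrite("pics/w11.png",s["img"])
s=snapshot("top");cv2.imwrite("pics/t11.png",s["img"])
```

```text
25.0 34.86865323814484 [ 0.14875155  0.38429177 -0.346594  ]
26.8167 34.88941770571551 [ 0.4149376  -0.02574863  0.14277396] [-0.38080336  0.92372543 -1.97396317] [ 0.05880844  0.02266902 -0.01396619]
[0.1528161  0.15348258 0.17004886 0.18032551] [[ -16.68696269  -37.8514876  -106.63776992]
 [  14.08861445  -10.49993486  -51.52603467]]
```

View pics/s11.png

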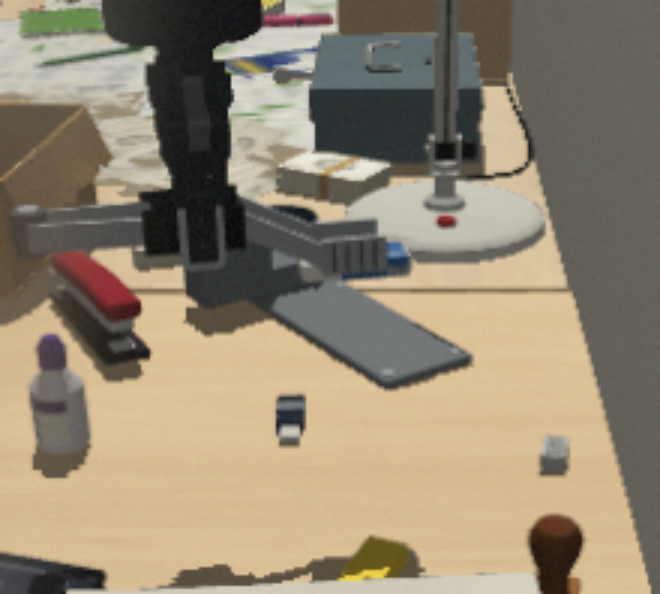

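View pics/w11.png

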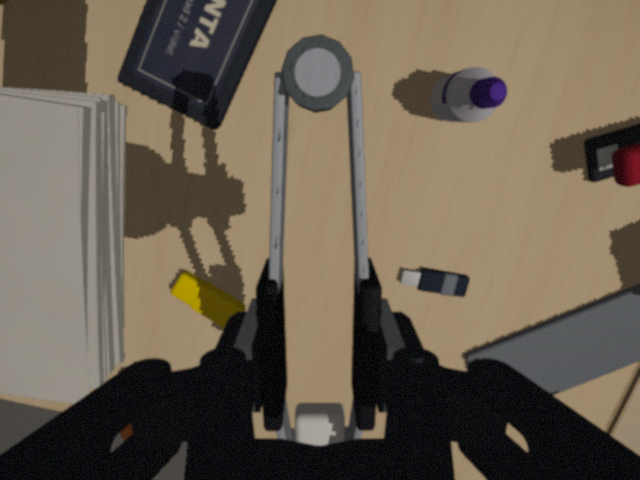

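View pics/t11.png

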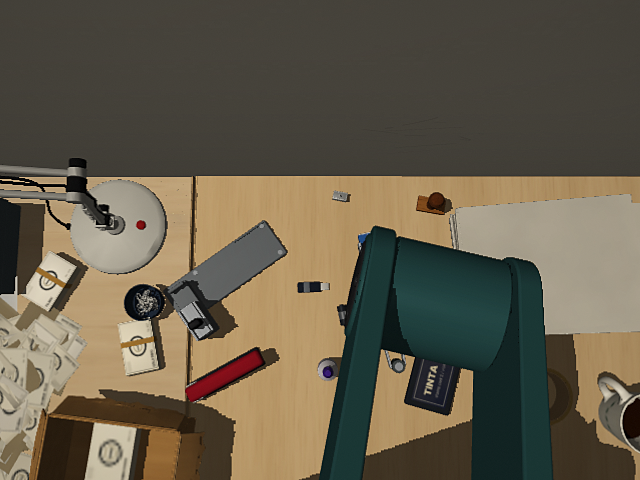

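The eraser is held between the jaws with its underside about 0.152 m up and the arm at rest. The lock grip stands at the open end (px 197,323), and the stamp, sharpener and memory stick are unmoved, so I'm handing in.

Run:
```python
from rig import *
sign_off()
```

```text
the job is handed in; nothing more can be done
```

I slid the lock to its end stop, lifted the tongs out of the rest, closed the jaws on the white eraser with the blue sleeve and raised it. I handed in at about 27 s of the 51 s, with the tongs still shut on it. No verdict was reported.

**Last checks**
- **Eraser:** held between the jaws with its underside about 0.15 m above the desk. The fingers stand at 34.9 mm over the grips, against 36 mm nominal for jaws 23 mm apart. The opening stayed steady during the lift.
- **Lock:** two drags stopped at the same place on the force limit. The wrist camera puts the lock about 27.4 mm open, against the 28 mm end stop.
- **Bystanders:** in the last top picture the stamp, sharpener and memory stick are at their original pixels. The yellow look-alike was not touched.

**What disagreed**
- **Finger length:** the real fingertips are about 31 mm short of the reported TCP. My first try at the lock therefore closed on air above the grip. Side and wrist depth showed the gap, a light touch on the desk measured it, and I corrected for it from then on.
- **Camera agreement:** the top and wrist cameras differed by about 2–3 mm along the rest, which is within tolerance.

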